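# Re-index a lift-and-turn fixture head to the red stud

## Robot

A 6-joint arm with a two-finger parallel gripper is mounted at the origin on a cart in front of the work surface, level with it; the furniture and walls round the work are solid. World frame = base frame: x ahead of the robot, y to its left, z up, the work surface at z = 0. Lengths are in m, angles in rad, forces in N, time in s.
With the tool pointing down it reaches from about 0.225 to 0.875 m from the base axis. Payload 3.4 kg.
Tool frame: the origin (TCP) lies where the fingers leave the gripper's body, on its centre line; the fingertips stand 73 mm ahead of it and the grasp point (between the pads) lies 54 mm ahead of it (manip.pinch_z is the distance from the TCP to the grasp point, in m); z points along the fingers, y is the line along which they close (so a half turn about z gives the same grasp; the last joint's range is limited). The gripper opens to 85 mm and grips with 20 to 120 N. Pads are 22 mm wide; open, the fingers measure 114 mm over their backs; the gripper's body (76 mm by 85 mm) begins 54 mm behind the grasp point. The pads swing forward as they close: fully open they stand 13 mm farther back than shut.
Start: joints at [-1.368, 0.276, 1.505, -0, 1.361, -0.121], TCP at [0.183, -0.545, 0.304] pointing down, gripper open.
Joint ranges: [-2.89, 2.89], [-0.75, 2.08], [0.22, 2.7], [-1.18, 4.32], [0.11, 2.71], [-2.7, 2.7]. Speed limits (rad/s): [2.57, 2.57, 3.14, 3.14, 3.14, 3.14].

## Interface

Orientations are given as a unit quaternion [w, x, y, z].
In Python, from rig import readout, imaging, manip gives the robot as it stands. The module is installed in compiled form; this text tells all that it offers.
- The arm moves only by the tool servo_tool, never from a script. Its argument "moves" is a list of rows, each an object with "dp": the shift along the tool's x, y, z in units of 0.2 m (1.0 is 0.2 m), a list of three; "delta_rot": the turn, a rotation vector about the tool's x, y, z in units of 0.1 rad (1.0 is 0.1 rad), a list of three; "fingers": the opening, from 0 (shut) to 1 (fully open). In form: [{"dp": [dx, dy, dz], "delta_rot": [wx, wy, wz], "fingers": fingers}, ...]. A call has 1 to 5 rows; each row shifts and turns the commanded pose from where the row before left it, along the tool's axes as they then stand; what a row does not reach is not made up. A row lasts 1/10 s, in which the tool goes at most 50 mm and 8.59 degrees, less where a joint would pass 70% of its speed; a pose out of reach is approached as far as the arm can. A call with a number of a shift or a turn outside -1 to 1 is refused whole. A call with a gripper value outside its range is refused whole. The fingers move at their own pace and stop on an object; "force" is the grip in N (left out, the last holds). Time passes only in rows, so rows that do not move let the fingers close. It gives the time, the measured TCP pose, the force, the opening and the grip force at its end, in the units of the state.
- readout.get_state(): the state, without advancing time (a new reading comes with each control period).
- imaging.get_image(name): name is "side" or "top" or "wrist"; returns (picture, depth): 420x560x3 uint8, red, green, blue; 420x560 float32, m along the optical axis (not along the pixel's ray), 0 where there is no reading.
- imaging.calibration(name): a dict with "intrinsics" (3x3 intrinsics, pixels), "R" (3x3) and "t" (3): a world point X has camera coordinates R X + t; the wrist camera has in their place "hand_eye" (4x4, takes a point from camera to tool coordinates, whose origin is the TCP and whose axes are the flange's). Camera axes: x right, y down, z forward; pixel columns grow to the right and rows downward; lengths in m; the calibration is good to about 2 mm. A picture is of the moment at which its call begins: read the wrist's pose just before it. calibration takes no time and is no camera call.
- manip.sign_off(): hands the job in; it is judged then, once.
The state is a dict: "clock": time; "qpos": joint angles; "qd": joint speeds; "effort": joint torques, N m; "position": TCP position; "ee_rot": TCP orientation; "contact_force": force on the tool from outside, world axes, zero at the start; "moment": the same for the moment, N m; "width": finger opening in m; "gripper_force": force on a finger pad.
Only numpy, scipy, OpenCV 4.12 (cv2) and the standard library are available. Lean on these libraries where they do the work, as an engineer would, in place of code of your own. Each camera call takes 0.05 s, during which the arm holds its last target. There are 200 camera calls.

## Task

Change the index head on the bench over to the red batch: lift its black handle out of the rest notch, turn it until the white pointer stands at the red stud, and press it down so that it drops fully home in the lock notch there. The notch is only roughly in line with the stud, so feel for it; leave the other things on the bench where they are.

Things in the scene. Friction and masses are not known exactly. Their poses are not given: they have to be found in the camera images.
- index_base: fixed round index head, grey steel flange 200 mm across and 14 mm thick, housing to 44 mm height; origin at the centre of its underside, z up along the handle's turning axis; x points at the middle of the wide rest notch
- grip (a point): point on the turning axis inside the black bar handle on top of the blue disc (disc 132 mm across, its top at 55 mm height): the bar is 84 mm long, 16 mm wide, from 60 to 106 mm height when down; this point is 86 mm above the bench when down; x along the bar towards the white pointer, y across the bar, z up
- pointer (a point): tip of the white pointer on the rim of the blue disc, 78 mm from the turning axis, 52 mm above the bench when down
- index_lift (a joint): height of the handle and disc above fully home, m: 0 is home in a notch, 0.015 is the upper stop. Below 0.011 the lock dog under the disc is held by its notch or rests on the crown; above that the handle turns freely. Stays at the height where it is left (friction 4 N)
- index_turn (a joint): turn of the handle against the base, rad, anticlockwise from above positive, limits -3.3 to 3.3; at 0 the pointer lies along the base's x. It starts in the wide rest notch near 0 and stays where it is left. The lock notches are about 105 and 155 degrees anticlockwise and 120 degrees clockwise of 0, so more than one grasp is needed; a notch has 2 degrees of play either side
- stud_red: red stud, 16 mm across, 24 mm high, standing on the flange 89 mm from the turning axis beside one of the three lock notches (which of them varies); its notch is up to 12 degrees to either side of it as seen from the axis; origin at the centre of its underside, 14 mm above the bench
- stud_yellow: the same stud in yellow, beside another lock notch (wrong one)
- stud_green: the same stud in green, beside another lock notch (wrong one)
- cutters_blue: bystander: cutters with blue handles, 143x56x11 mm, origin under the centre
- small_carton: bystander: small cardboard carton 62x85x49 mm, origin under the centre
- dish: bystander: round dish 72x72x17 mm, origin under the centre
- caliper: bystander: caliper 255x55x16 mm, origin under the centre
- tally: bystander: small round hand counter 70x48x30 mm, origin under the centre
- tape_roll: bystander: roll of brown tape 90x90x25 mm, origin under the centre

How it is judged:
On the way, in this order (a step that is already met when the one before it is completed fails the run):
1. the handle is lifted clear of its notch (more than 10.5 mm) (value of joint index_lift above 0.0105 m), for 0.1 s.
2. the pointer stands at the red stud (tip within 26 mm of its centre, seen from above) (horizontal distance between pointer and stud_red below 0.026 m), for 0.2 s.
At the end, for the whole second after the job is handed in: the handle is down within 3 mm of fully home, with the tip of the white pointer within 26 mm of the red stud's centre seen from above, and it is at rest (horizontal distance between pointer and stud_red below 0.026 m and value of joint index_lift below 0.003 m and velocity of joint index_turn between -0.05 and 0.05 rad/s); the robot touches nothing.
It fails at once if a loose thing on the bench (cutters, carton, dish, caliper, counter, tape roll) is moved more than 30 mm (distance of any of cutters_blue, small_carton, dish, caliper, tally, tape_roll from where it was at the start of the episode above 0.03 m).
It also fails if it takes over 58 s, if anything falls off the work surface, if the arm or the gripper's body presses on something with over 40 N, if the wrist force passes 120 N, or if a joint passes its speed limit or range.

## Working session

There is one attempt and no reset: what is moved stays moved. The work goes in short steps, Python scripts to look and compute and a tool call to move; the robot and the scene stay as the last step left them, time stands still between calls to the robot, and variables do not carry over. Pictures are saved under pics/ and viewed, at most 10 in all, crops included, and the job is handed in when it is done.

Besides the shell and the picture viewer there is one more tool, called after "Request:" in YAML: its name, and indented under it one key for each argument. servo_tool: Moves the arm, as the interface text tells. Its arguments: {"type":"object","properties":{"moves":{"type":"array"},"force":{"type":"number"}},"required":["moves"]}

```bash
mkdir -p pics; cat > h.py <<'E'
import numpy as np, cv2
from rig import readout, imaging, manip
def cam(n):
    c=imaging.calibration(n); return np.array(c["intrinsics"]),np.array(c["R"]),np.array(c["t"])
def deproj(n,u,v,d):
    K,R,t=cam(n); p=np.linalg.inv(K)@np.array([u*d,v*d,d]); return R.T@(p-t)
def plane(n,u,v,z):
    K,R,t=cam(n); r=R.T@(np.linalg.inv(K)@np.array([u,v,1.])); c=-R.T@t
    return c+r*(z-c[2])/r[2]
def proj(n,X):
    K,R,t=cam(n); p=K@(R@np.array(X)+t); return p[:2]/p[2]
E
python3 - <<'E'
from h import *
for n in("top","side"):
    im,d=imaging.get_image(n); cv2.imwrite(f"pics/{n}0.png",im[:,:,::-1]); np.savez(f"pics/{n}0.npz",im=im,d=d)
    K,R,t=cam(n); print(n,-R.T@t,R[2],K[0,0])
s=readout.get_state(); print({k:np.round(s[k],3) for k in s})
E
```

```text
top [ 0.50748677 -0.05216177  1.05677069] [ 0.08089917  0.00999256 -0.9966722 ] 423.72351014936555
side [0.43364573 0.70827404 0.40502325] [ 0.2077783  -0.90650691 -0.36752334] 383.5712646519824
{'clock': np.float64(0.1), 'qpos': array([-1.368,  0.277,  1.506,  0.   ,  1.361, -0.121]), 'qd': array([ 0.001, -0.001, -0.003,  0.002, -0.   ,  0.001]), 'effort': array([ 1.0000e-03, -4.1770e+01, -2.4641e+01, -0.0000e+00,  6.0000e-03,
        0.0000e+00]), 'position': array([ 0.183, -0.545,  0.303]), 'ee_rot': array([-0.001,  0.987,  0.161, -0.   ]), 'contact_force': array([-0.457,  0.224,  0.321]), 'moment': array([0.028, 0.01 , 0.008]), 'gripper_force': np.float64(0.0), 'width': np.float64(0.085)}
```

View pics/top0.png

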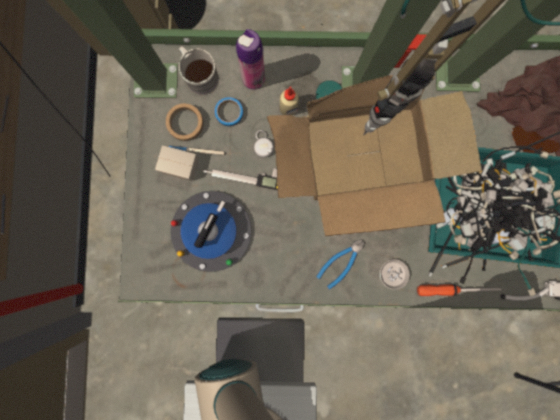

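View pics/side0.png

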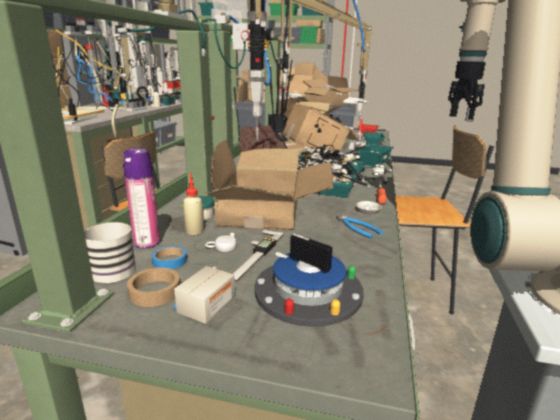

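The top view shows the disc centred near (209,230), with the bar pointing to (222,205). The studs are red (174,223), yellow (180,254) and green (229,263). The side view agrees: red (289,306), yellow (335,308), green (352,272), handle (310,252).

```bash
cat > m.py <<'E'
from h import *
def blobs(n,im,lo,hi,box,amin=6):
    hsv=cv2.cvtColor(im,cv2.COLOR_RGB2HSV); m=cv2.inRange(hsv,lo,hi); k=np.zeros_like(m); x0,y0,x1,y1=box; k[y0:y1,x0:x1]=m[y0:y1,x0:x1]
    N,l,s,c=cv2.connectedComponentsWithStats(k)
    return [(s[i,4],np.round(c[i],1)) for i in range(1,N) if s[i,4]>=amin]
def tri(a,b):
    A=[];B=[]
    for n,p in(("top",a),("side",b)):
        K,R,t=cam(n); r=R.T@np.linalg.inv(K)@np.array([*p,1.]); r/=np.linalg.norm(r); P=np.eye(3)-np.outer(r,r); A.append(P);B.append(P@(-R.T@t))
    return np.linalg.lstsq(np.vstack(A),np.hstack(B),rcond=None)[0]
E
python3 - <<'E'
from m import *
C=dict(red=((0,150,90),(8,255,255)),yel=((16,150,120),(32,255,255)),grn=((50,120,60),(85,255,255)),blue=((100,120,40),(125,255,255)),white=((0,0,170),(179,50,255)),black=((0,0,0),(179,255,40)))
for n,b in(("top",(165,185,255,278)),("side",(250,230,365,325))):
    z=np.load(f"pics/{n}0.npz"); im=z["im"]; d=z["d"]
    for c in C:
        for s,p in blobs(n,im,*C[c],b):
            u,v=p.astype(int); print(n,c,s,p,np.round(deproj(n,p[0],p[1],d[v,u]),3))
    x0,y0,x1,y1=b
    cv2.imwrite(f"pics/{n}c.png",cv2.resize(im[y0:y1,x0:x1,::-1],None,fx=5,fy=5,interpolation=cv2.INTER_CUBIC))
a=cv2.imread("pics/topc.png");b=cv2.imread("pics/sidec.png");H=max(len(a),len(b))
f=lambda i:cv2.copyMakeBorder(i,0,H-len(i),0,0,cv2.BORDER_CONSTANT)
c=np.hstack([f(a),f(b)]);print(c.shape);cv2.imwrite("pics/c.png",cv2.resize(c,None,fx=.78,fy=.78))
E
```

```text
top red 20 [173.2 222.8] [0.535 0.193 0.04 ]
top yel 24 [179.3 253. ] [0.463 0.175 0.04 ]
top grn 20 [228.8 261.8] [0.445 0.057 0.039]
top blue 1805 [207.9 231.1] [0.516 0.099 0.101]
top white 13 [205.4 195.4] [0.605 0.121 0.02 ]
top white 26 [220.3 205.8] [0.577 0.079 0.054]
top white 13 [183.6 206.6] [0.576 0.173 0.019]
top white 11 [208.7 221. ] [0.539 0.097 0.108]
top white 10 [200.2 227.4] [0.525 0.123 0.064]
top white 6 [246.3 235.5] [0.508 0.018 0.019]
top white 15 [201.5 266.1] [0.432 0.124 0.023]
top black 98 [207.2 232. ] [0.514 0.1   0.105]
side red 120 [288.8 306.5] [0.535 0.202 0.031]
side yel 125 [334.9 307.2] [0.463 0.183 0.031]
side grn 79 [351.1 272.2] [0.445 0.064 0.029]
side blue 32 [360.2 231.7] [ 0.437 -0.174  0.007]
side blue 1456 [308.7 274.5] [0.515 0.137 0.056]
side white 88 [273.5 233.6] [ 0.64  -0.104  0.008]
side white 10 [300.2 236. ] [0.54  0.098 0.108]
side white 20 [254.8 241.9] [ 0.671 -0.051  0.007]
side white 15 [264.1 244.7] [ 0.642 -0.029  0.015]
side white 82 [254.4 257.3] [0.65  0.02  0.008]
side white 41 [280.2 254.5] [0.581 0.077 0.054]
side white 150 [307.1 267.9] [0.52  0.126 0.062]
side white 26 [260.7 280.9] [0.606 0.122 0.019]
side white 56 [333.4 290.1] [0.47  0.145 0.037]
side white 38 [286.3 289.2] [0.549 0.161 0.035]
side white 192 [309.7 295.5] [0.508 0.165 0.033]
side white 27 [355.4 295.9] [0.433 0.124 0.018]
side white 31 [268.4 299.5] [0.577 0.175 0.019]
side black 876 [310.9 252.6] [0.516 0.117 0.088]
side black 17 [269.3 247.5] [ 0.629 -0.024  0.012]
(475, 1025, 3)
```

View pics/c.png

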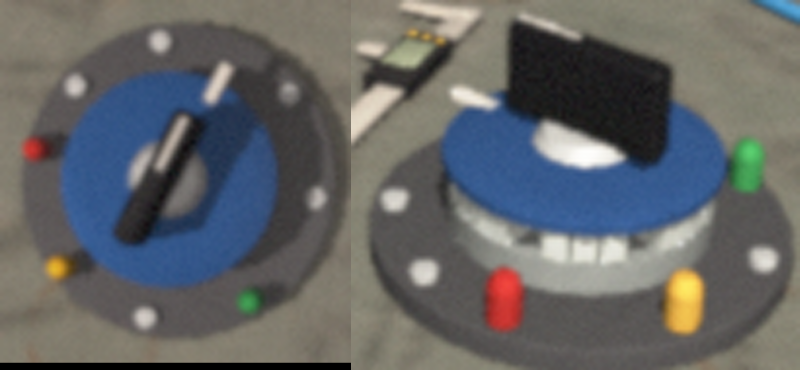

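The crop shows the black bar, with the pointer at the upper right. Red is about 102° anticlockwise of the pointer, yellow about 154°, and green about 115° clockwise. I'll fit the axis next.

```bash
python3 - <<'E'
from m import *
from scipy.optimize import least_squares
im=np.load("pics/top0.npz")["im"]; hsv=cv2.cvtColor(im,cv2.COLOR_RGB2HSV)
m=cv2.inRange(hsv,(100,120,40),(125,255,255)); k=np.zeros_like(m); k[185:278,165:255]=m[185:278,165:255]
c=max(cv2.findContours(k,cv2.RETR_EXTERNAL,cv2.CHAIN_APPROX_NONE)[0],key=cv2.contourArea)
e=cv2.fitEllipse(cv2.convexHull(c)); print(e,plane("top",*e[0],.055))
im2=np.load("pics/side0.npz")["im"]
T={n:tri(a,b) for n,a,b in(("ptr",(220.3,205.8),(280.2,254.5)),("red",(173.2,222.8),(288.8,304)),("yel",(179.3,253),(334.9,304.7)),("grn",(228.8,261.8),(351.1,270)),("stripe",(208.7,221),(300.2,236)))}
for n in T: print(n,T[n].round(4))
P=[plane("top",*p,.036)[:2] for p in((173.2,222.8),(179.3,253),(228.8,261.8))]
s=least_squares(lambda q:[np.hypot(*(p-q))-.089 for p in P],[.513,.111]); print("c studs",s.x,s.fun)
B=[plane("top",*p,.018)[:2] for p in((205.4,195.4),(183.6,206.6),(246.3,235.5),(201.5,266.1))]
b=least_squares(lambda q:[np.hypot(*(p-q[:2]))-q[2] for p in B],[.513,.111,.09]); print("c bolts",b.x,b.fun)
for c0 in (s.x,plane("top",*e[0],.055)[:2]):
    an=lambda p:np.degrees(np.arctan2(p[1]-c0[1],p[0]-c0[0]))
    print("ptr",an(plane("top",220.3,205.8,.052)),"stripe",an(plane("top",208.7,221,.106)),[an(p) for p in P])
E
```

```text
((207.9605712890625, 230.5806427001953), (54.17110061645508, 55.05234909057617), 42.506256103515625) [0.51788799 0.10609188 0.055     ]
ptr [0.5785 0.0788 0.0553]
red [0.5362 0.1949 0.0312]
yel [0.4635 0.1774 0.0313]
grn [0.445  0.0576 0.0304]
stripe [0.5393 0.0968 0.1079]
c studs [0.51842572 0.10634746] [-1.28777910e-04  9.18228354e-05 -9.78289736e-05]
c bolts [0.51801887 0.10603494 0.08857927] [-0.00064849  0.00062057  0.00030412 -0.0002762 ]
ptr -24.973376388746217 stripe -24.54451375618069 [np.float64(79.05642208467329), np.float64(128.28345345816527), np.float64(-146.24378259744523)]
ptr -24.570835646491982 stripe -23.400891436846667 [np.float64(78.74855651560028), np.float64(127.90961809953602), np.float64(-146.18779004473404)]
```

Request:
servo_tool:
  moves:
    - {"dp": [0.1, -0.1, 0], "delta_rot": [0, 0, 0], "fingers": 1}
    - {"dp": [0.17, -0.17, 0], "delta_rot": [0, 0, 0], "fingers": 1}
    - {"dp": [0.17, -0.17, 0], "delta_rot": [0, 0, 0], "fingers": 1}
    - {"dp": [0.17, -0.17, 0], "delta_rot": [0, 0, 0], "fingers": 1}
    - {"dp": [0.17, -0.17, 0], "delta_rot": [0, 0, 0], "fingers": 1}

```text
clock: 0.6
position: [0.2815, -0.3457, 0.3035]
ee_rot: [-0.0, 0.987, 0.161, 0.0]
contact_force: [1.0, -0.3, -0.4]
width: 0.0853
gripper_force: 0.0
```

Request:
servo_tool:
  moves:
    - {"dp": [0.17, -0.163, 0], "delta_rot": [0, 0, 0], "fingers": 1}
    - {"dp": [0.17, -0.163, 0], "delta_rot": [0, 0, 0], "fingers": 1}
    - {"dp": [0.17, -0.163, 0], "delta_rot": [0, 0, 0], "fingers": 1}
    - {"dp": [0.17, -0.163, 0], "delta_rot": [0, 0, 0], "fingers": 1}
    - {"dp": [0.17, -0.163, 0], "delta_rot": [0, 0, 0], "fingers": 1}

```text
clock: 1.1
position: [0.3908, -0.1371, 0.3038]
ee_rot: [0.0, 0.987, 0.161, 0.0]
contact_force: [1.2, -1.2, 1.0]
width: 0.0851
gripper_force: 0.0
```

Request:
servo_tool:
  moves:
    - {"dp": [0.17, -0.163, 0], "delta_rot": [0, 0, 0], "fingers": 1}
    - {"dp": [0.17, -0.163, 0], "delta_rot": [0, 0, 0], "fingers": 1}
    - {"dp": [0.17, -0.163, 0], "delta_rot": [0, 0, 0], "fingers": 1}
    - {"dp": [0.17, -0.163, 0], "delta_rot": [0, 0, 0], "fingers": 1}
    - {"dp": [0.17, -0.163, 0], "delta_rot": [0, 0, 0], "fingers": 1}

```text
clock: 1.6
position: [0.5001, 0.0716, 0.3036]
ee_rot: [0.0, 0.987, 0.161, -0.0]
contact_force: [1.1, -0.1, -0.7]
width: 0.0858
gripper_force: 0.0
```

Request:
servo_tool:
  moves:
    - {"dp": [0.14, -0.136, 0], "delta_rot": [0, 0, 1], "fingers": 1}
    - {"dp": [0, 0, 0], "delta_rot": [0, 0, 1], "fingers": 1}
    - {"dp": [0, 0, 0], "delta_rot": [0, 0, 1], "fingers": 1}
    - {"dp": [0, 0, 0], "delta_rot": [0, 0, 1], "fingers": 1}
    - {"dp": [0, 0, 0], "delta_rot": [0, 0, 1], "fingers": 1}

```text
clock: 2.1
position: [0.5174, 0.1046, 0.3033]
ee_rot: [0.0, 0.996, -0.09, -0.001]
contact_force: [-0.1, -0.2, 0.2]
width: 0.0857
gripper_force: 0.0
```

Request:
servo_tool:
  moves:
    - {"dp": [0, 0, 0], "delta_rot": [0, 0, 1], "fingers": 1}
    - {"dp": [0, 0, 0], "delta_rot": [0, 0, 1], "fingers": 1}
    - {"dp": [0, 0, 0], "delta_rot": [0, 0, 0.54], "fingers": 1}
    - {"dp": [0, 0, 0], "delta_rot": [0, 0, 0], "fingers": 1}

```text
clock: 2.5
position: [0.5175, 0.1043, 0.3034]
ee_rot: [0.0, 0.977, -0.213, -0.0]
contact_force: [0.3, 0.2, 0.3]
width: 0.0854
gripper_force: 0.0
```

```bash
python3 - <<'E'
from m import *
s=readout.get_state(); im,d=imaging.get_image("wrist"); cv2.imwrite("pics/w1.png",im[:,:,::-1]); np.savez("pics/w1.npz",im=im,d=d)
from scipy.spatial.transform import Rotation as Ro
print(s["clock"],s["position"],s["ee_rot"],np.degrees(s["qpos"]))
q=s["ee_rot"]; R=Ro.from_quat(np.r_[q[1:],q[0]]).as_matrix(); print(R.round(3),np.degrees(np.arctan2(R[1,0],R[0,0])))
c=imaging.calibration("wrist"); print(np.round(c["hand_eye"],3))
E
```

```text
2.5 [0.51746233 0.10429726 0.30344825] [ 1.77825871e-04  9.76972748e-01 -2.13363581e-01 -4.47984867e-04] [ 3.84386615e+00  1.17791307e+01  9.18450547e+01 -5.43290740e-03
  7.64307933e+01  1.18484226e+02]
[[ 0.909 -0.417 -0.001]
 [-0.417 -0.909 -0.   ]
 [-0.001  0.001 -1.   ]] -24.63909502138425
[[-0.    -0.966 -0.259  0.067]
 [ 1.    -0.    -0.001  0.001]
 [ 0.001 -0.259  0.966 -0.07 ]
 [ 0.     0.     0.     1.   ]]
```

View pics/w1.png

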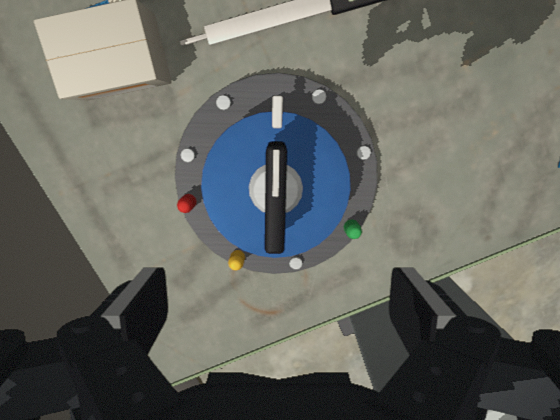

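The wrist view shows the bar upright in the image, at columns 266–287 and rows 143–252. The pointer is at (277,110), and the red stud is on the left at (186,204). Next I'll refine the axis from this view.

```bash
python3 - <<'E'
from m import *
from scipy.spatial.transform import Rotation as Ro
s=readout.get_state(); z=np.load("pics/w1.npz"); im,d=z["im"],z["d"]
q=s["ee_rot"]; R=Ro.from_quat(np.r_[q[1:],q[0]]).as_matrix()
c=imaging.calibration("wrist"); H=np.array(c["hand_eye"]);K=np.array(c["intrinsics"])
def pl(u,v,zz):
    r=R@H[:3,:3]@np.linalg.inv(K)@np.array([u,v,1.]); o=s["position"]+R@H[:3,3]; return o+r*(zz-o[2])/r[2]
hsv=cv2.cvtColor(im,cv2.COLOR_RGB2HSV)
m=cv2.inRange(hsv,(100,120,30),(125,255,255)); m[:100]=0;m[270:]=0;m[:,:190]=0;m[:,360:]=0
cc=max(cv2.findContours(m,cv2.RETR_EXTERNAL,cv2.CHAIN_APPROX_NONE)[0],key=cv2.contourArea)
e=cv2.fitEllipse(cv2.convexHull(cc)); print(e,"disc",pl(*e[0],.055))
print("depth z of bar top", (s["position"]+R@(H[:3,:3]@(np.linalg.inv(K)@np.array([276,230,1.])*d[230,276])+H[:3,3])))
print("disc z", (s["position"]+R@(H[:3,:3]@(np.linalg.inv(K)@np.array([230,200,1.])*d[200,230])+H[:3,3])))
b=cv2.inRange(im,(0,0,0),(45,45,45)); b[:135]=0;b[262:]=0;b[:,:255]=0;b[:,300:]=0
for v in(150,170,190,210,230,245): u=np.where(b[v])[0]; print(v,u.min(),u.max(),pl((u.min()+u.max())/2,v,.106).round(4))
C=pl(*e[0],.055)[:2]
an=lambda p:np.degrees(np.arctan2(p[1]-C[1],p[0]-C[0]))
for n,lo,hi in(("red",(0,150,70),(8,255,255)),("yel",(16,150,100),(32,255,255)),("grn",(50,120,40),(85,255,255))):
    for a,p in blobs("w",im,lo,hi,(170,100,375,275),30): P=pl(*p,.03);print(n,p,P.round(4),an(P))
for p in blobs("w",im,(0,0,150),(179,60,255),(268,90,290,135),30): P=pl(*p[1],.052);print("ptr",p,P.round(4),an(P))
E
```

```text
((275.454833984375, 183.90496826171875), (146.0342254638672, 148.3758544921875), 89.14891815185547) disc [0.52401957 0.10327812 0.055     ]
depth z of bar top [0.50038455 0.11330337 0.10624047]
disc z [0.52770004 0.14566296 0.05553886]
150 267 286 [0.5548 0.0879 0.106 ]
170 266 285 [0.542  0.0946 0.106 ]
190 266 285 [0.5285 0.1008 0.106 ]
210 266 284 [0.5149 0.1075 0.106 ]
230 265 283 [0.5009 0.1147 0.106 ]
245 265 283 [0.49   0.1198 0.106 ]
red [185.9 203.1] [0.5384 0.1909 0.03  ] 80.65523183310815
yel [235.9 260. ] [0.4663 0.1733 0.03  ] 129.47902893928472
grn [352.3 228.8] [0.4484 0.056  0.03  ] -147.98312743840586
ptr (np.int32(306), array([276.7, 111.9])) [0.5787 0.077  0.052 ] -25.664904630778103
```

Request:
servo_tool:
  moves:
    - {"dp": [0.01, -0.009, 0.15], "delta_rot": [0, 0, 0.1], "fingers": 1}
    - {"dp": [0, 0, 0.2], "delta_rot": [0, 0, 0], "fingers": 1}
    - {"dp": [0, 0, 0.2], "delta_rot": [0, 0, 0], "fingers": 1}
    - {"dp": [0, 0, 0.15], "delta_rot": [0, 0, 0], "fingers": 1}
    - {"dp": [0, 0, 0.1], "delta_rot": [0, 0, 0], "fingers": 0.7}

```text
clock: 3.05
position: [0.5189, 0.105, 0.1414]
ee_rot: [0.001, 0.976, -0.218, -0.002]
contact_force: [0.4, -0.5, 1.2]
width: 0.0732
gripper_force: 0.0
```

Request:
servo_tool:
  moves:
    - {"dp": [0, 0, 0.015], "delta_rot": [0, 0, 0], "fingers": 0}
    - {"dp": [0, 0, 0], "delta_rot": [0, 0, 0], "fingers": 0}
    - {"dp": [0, 0, 0], "delta_rot": [0, 0, 0], "fingers": 0}
    - {"dp": [0, 0, 0], "delta_rot": [0, 0, 0], "fingers": 0}
    - {"dp": [0, 0, 0], "delta_rot": [0, 0, 0], "fingers": 0}
  force: 60

```text
clock: 3.55
position: [0.5212, 0.105, 0.1424]
ee_rot: [-0.0, 0.976, -0.218, 0.002]
contact_force: [-1.0, -1.2, 4.4]
width: 0.0156
gripper_force: 58.8
```

Request:
servo_tool:
  moves:
    - {"dp": [0, 0, 0], "delta_rot": [0, 0, 0], "fingers": 0}
    - {"dp": [0, 0, 0], "delta_rot": [0, 0, 0], "fingers": 0}
    - {"dp": [0, 0, 0], "delta_rot": [0, 0, 0], "fingers": 0}

```text
clock: 3.85
position: [0.5212, 0.105, 0.1424]
ee_rot: [-0.0, 0.976, -0.218, 0.002]
contact_force: [-0.2, -1.0, 5.9]
width: 0.0154
gripper_force: 59.1
```

Request:
servo_tool:
  moves:
    - {"dp": [0, 0, -0.02], "delta_rot": [0, 0, 0], "fingers": 0}
    - {"dp": [0, 0, -0.025], "delta_rot": [0, 0, 0], "fingers": 0}
    - {"dp": [0, 0, -0.025], "delta_rot": [0, 0, 0], "fingers": 0}
    - {"dp": [0, 0, 0], "delta_rot": [0, 0, 0], "fingers": 0}
    - {"dp": [0, 0, 0], "delta_rot": [0, 0, 0], "fingers": 0}

```text
clock: 4.35
position: [0.521, 0.105, 0.1557]
ee_rot: [-0.0, 0.976, -0.218, 0.001]
contact_force: [3.5, -0.8, 0.5]
width: 0.0155
gripper_force: 59.3
```

Request:
servo_tool:
  moves:
    - {"dp": [0, 0, 0], "delta_rot": [0, 0, -0.4], "fingers": 0}
    - {"dp": [0, 0, 0], "delta_rot": [0, 0, -0.8], "fingers": 0}
    - {"dp": [0, 0, 0], "delta_rot": [0, 0, -0.8], "fingers": 0}
    - {"dp": [0, 0, 0], "delta_rot": [0, 0, -0.8], "fingers": 0}
    - {"dp": [0, 0, 0], "delta_rot": [0, 0, -0.8], "fingers": 0}

```text
clock: 4.85
position: [0.5212, 0.1057, 0.1557]
ee_rot: [-0.001, 0.999, -0.039, 0.001]
contact_force: [3.2, 1.3, 1.0]
width: 0.0153
gripper_force: 59.5
```

Turning freely. I'll continue to just before the possible notch band.

Request:
servo_tool:
  moves:
    - {"dp": [0, 0, 0], "delta_rot": [0, 0, -0.8], "fingers": 0}
    - {"dp": [0, 0, 0], "delta_rot": [0, 0, -0.8], "fingers": 0}
    - {"dp": [0, 0, 0], "delta_rot": [0, 0, -0.8], "fingers": 0}
    - {"dp": [0, 0, 0], "delta_rot": [0, 0, -0.8], "fingers": 0}
    - {"dp": [0, 0, 0], "delta_rot": [0, 0, -0.8], "fingers": 0}

```text
clock: 5.35
position: [0.5211, 0.1064, 0.1557]
ee_rot: [-0.001, 0.987, 0.16, 0.001]
contact_force: [2.1, 4.2, 0.1]
width: 0.0153
gripper_force: 59.6
```

Request:
servo_tool:
  moves:
    - {"dp": [0, 0, 0], "delta_rot": [0, 0, -0.8], "fingers": 0}
    - {"dp": [0, 0, 0], "delta_rot": [0, 0, -0.8], "fingers": 0}
    - {"dp": [0, 0, 0], "delta_rot": [0, 0, -0.8], "fingers": 0}
    - {"dp": [0, 0, 0], "delta_rot": [0, 0, -0.8], "fingers": 0}
    - {"dp": [0, 0, 0], "delta_rot": [0, 0, -0.8], "fingers": 0}

```text
clock: 5.85
position: [0.5207, 0.1071, 0.1557]
ee_rot: [-0.002, 0.936, 0.353, 0.001]
contact_force: [2.6, 5.9, 1.0]
width: 0.0153
gripper_force: 59.7
```

Request:
servo_tool:
  moves:
    - {"dp": [0, 0, 0], "delta_rot": [0, 0, -0.8], "fingers": 0}
    - {"dp": [0, 0, 0], "delta_rot": [0, 0, -0.8], "fingers": 0}
    - {"dp": [0, 0, 0], "delta_rot": [0, 0, -0.8], "fingers": 0}
    - {"dp": [0, 0, 0], "delta_rot": [0, 0, -0.4], "fingers": 0}
    - {"dp": [0, 0, 0], "delta_rot": [0, 0, 0], "fingers": 0}

```text
clock: 6.35
position: [0.5202, 0.1074, 0.1557]
ee_rot: [-0.002, 0.878, 0.479, 0.001]
contact_force: [1.6, 6.7, 1.4]
width: 0.0152
gripper_force: 59.7
```

```bash
cat > st.py <<'E'
from m import *
s=readout.get_state(); q=s["ee_rot"]
print(s["clock"],s["position"].round(4),"theta",round(np.degrees(2*np.arctan2(q[2],q[1])),2),s["contact_force"].round(1),s["moment"].round(2),s["width"],s["gripper_force"])
E
python3 st.py
```

```text
6.35 [0.5202 0.1074 0.1557] theta 57.21 [1.6 6.7 1.4] [ 1.27 -0.3   0.12] 0.015177871973159212 59.665993452072144
```

Request:
servo_tool:
  moves:
    - {"dp": [0, 0, 0], "delta_rot": [0, 0, -0.8], "fingers": 0}
    - {"dp": [0, 0, 0], "delta_rot": [0, 0, -0.8], "fingers": 0}
    - {"dp": [0, 0, 0.015], "delta_rot": [0, 0, 0], "fingers": 0}
    - {"dp": [0, 0, 0.015], "delta_rot": [0, 0, 0], "fingers": 0}
    - {"dp": [0, 0, 0], "delta_rot": [0, 0, 0], "fingers": 0}

```text
clock: 6.85
position: [0.5199, 0.107, 0.1516]
ee_rot: [-0.002, 0.837, 0.547, 0.001]
contact_force: [-3.4, 3.2, 15.5]
width: 0.0151
gripper_force: 62.0
```

```bash
python3 st.py
```

```text
6.85 [0.5199 0.107  0.1516] theta 66.35 [-3.4  3.2 15.5] [ 1.08  0.45 -0.01] 0.015077217264285035 62.01884686946869
```

Request:
servo_tool:
  moves:
    - {"dp": [0, 0, 0], "delta_rot": [0, 0, -0.2], "fingers": 0}
    - {"dp": [0, 0, 0], "delta_rot": [0, 0, -0.2], "fingers": 0}
    - {"dp": [0, 0, 0], "delta_rot": [0, 0, -0.2], "fingers": 0}
    - {"dp": [0, 0, 0], "delta_rot": [0, 0, -0.2], "fingers": 0}
    - {"dp": [0, 0, 0], "delta_rot": [0, 0, 0], "fingers": 0}

```text
clock: 7.35
position: [0.5196, 0.1074, 0.1503]
ee_rot: [-0.002, 0.814, 0.581, 0.001]
contact_force: [-0.2, 7.2, 5.6]
width: 0.0155
gripper_force: 60.5
```

```bash
python3 st.py
```

```text
7.35 [0.5196 0.1074 0.1503] theta 71.0 [-0.2  7.2  5.6] [ 1.13 -0.03  0.4 ] 0.015501471381887028 60.45826256275177
```

Request:
servo_tool:
  moves:
    - {"dp": [0, 0, 0.015], "delta_rot": [0, 0, 0], "fingers": 0}
    - {"dp": [0, 0, 0.01], "delta_rot": [0, 0, 0], "fingers": 0}
    - {"dp": [0, 0, 0], "delta_rot": [0, 0, 0], "fingers": 0}

```text
clock: 7.65
position: [0.5191, 0.1078, 0.1439]
ee_rot: [-0.002, 0.813, 0.582, 0.001]
contact_force: [1.6, 11.2, -9.3]
width: 0.0156
gripper_force: 63.4
```

```bash
python3 st.py
```

```text
7.65 [0.5191 0.1078 0.1439] theta 71.17 [ 1.6 11.2 -9.3] [ 1.26 -0.78  1.25] 0.015566499330439342 63.3675742149353
```

Request:
servo_tool:
  moves:
    - {"dp": [0, 0, 0.005], "delta_rot": [0, 0, -0.1], "fingers": 0}
    - {"dp": [0, 0, 0.01], "delta_rot": [0, 0, 0], "fingers": 0}
    - {"dp": [0, 0, 0.01], "delta_rot": [0, 0, 0], "fingers": 0}
    - {"dp": [0, 0, 0], "delta_rot": [0, 0, 0], "fingers": 0}

```text
clock: 8.05
position: [0.5193, 0.1077, 0.1421]
ee_rot: [-0.002, 0.81, 0.586, 0.001]
contact_force: [-4.9, 8.1, 20.8]
width: 0.015
gripper_force: 66.0
```

```bash
python3 st.py;python3 - <<'E'
from m import *
im,d=imaging.get_image("side"); cv2.imwrite("pics/s2.png",cv2.resize(im[190:330,230:400,::-1],None,fx=4,fy=4,interpolation=cv2.INTER_CUBIC))
E
```

```text
8.05 [0.5193 0.1077 0.1421] theta 71.79 [-4.9  8.1 20.8] [1.03 0.64 1.28] 0.014966756617430107 65.98072528839111
```

View pics/s2.png

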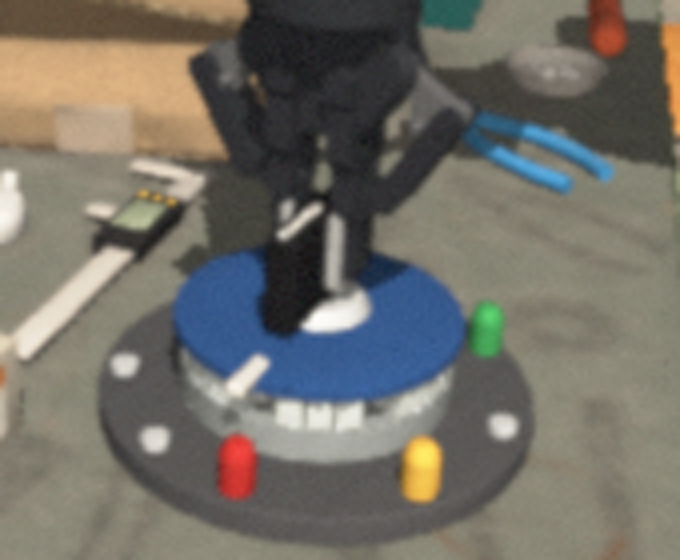

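The pointer tip is at (232,388), in line with the red stud (238,465), and the disc looks low. I'll press once more to confirm it's home, then release.

Request:
servo_tool:
  moves:
    - {"dp": [0, 0, 0.01], "delta_rot": [0, 0, 0], "fingers": 0}
    - {"dp": [0, 0, 0.01], "delta_rot": [0, 0, 0], "fingers": 0}
    - {"dp": [0, 0, 0], "delta_rot": [0, 0, 0], "fingers": 0}
    - {"dp": [0, 0, 0], "delta_rot": [0, 0, 0], "fingers": 0}

```text
clock: 8.5
position: [0.5194, 0.1076, 0.1419]
ee_rot: [-0.001, 0.81, 0.586, 0.002]
contact_force: [-11.7, 7.8, 45.0]
width: 0.0155
gripper_force: 69.7
```

```bash
python3 st.py;python3 - <<'E'
from m import *
for n in("side","top"):
    im,d=imaging.get_image(n); im0=np.load(f"pics/{n}0.npz"); np.savez(f"pics/{n}2.npz",im=im,d=d)
    for I,D in((im0["im"],im0["d"]),(im,d)):
        hsv=cv2.cvtColor(I,cv2.COLOR_RGB2HSV); m=cv2.inRange(hsv,(100,120,40),(125,255,255))>0; k=np.zeros_like(m)
        (b:=(slice(262,300),slice(262,355)) if n=="side" else (slice(190,270),slice(170,250))); k[b]=m[b]
        v,u=np.where(k); Z=np.array([deproj(n,a,c,D[c,a])[2] for a,c in zip(u,v)]); Z=Z[(Z>.045)&(Z<.075)]; print(n,len(Z),np.median(Z),"low row",v.max())
E
```

```text
8.5 [0.5194 0.1076 0.1419] theta 71.81 [-11.7   7.8  45. ] [1.07 1.95 1.34] 0.015515490523782236 69.732745885849
side 1338 0.055191797603274105 low row 289
side 1326 0.055113264573499195 low row 289
top 1776 0.05447781453225227 low row 257
top 764 0.0543562722594598 low row 257
```

The disc is at its original home height and stays firm at 45 N. I'll ease off, release and rise.

Request:
servo_tool:
  moves:
    - {"dp": [0, 0, -0.03], "delta_rot": [0, 0, 0], "fingers": 0}
    - {"dp": [0, 0, -0.01], "delta_rot": [0, 0, 0], "fingers": 0.3}
    - {"dp": [0, 0, 0], "delta_rot": [0, 0, 0], "fingers": 0.8}
    - {"dp": [0, 0, 0], "delta_rot": [0, 0, 0], "fingers": 0.8}
    - {"dp": [0, 0, 0], "delta_rot": [0, 0, 0], "fingers": 0.8}

```text
clock: 9.1
position: [0.5199, 0.1048, 0.1424]
ee_rot: [-0.0, 0.811, 0.585, -0.001]
contact_force: [0.0, 0.0, 0.2]
width: 0.0672
gripper_force: 0.0
```

Request:
servo_tool:
  moves:
    - {"dp": [0, 0, 0], "delta_rot": [0, 0, 0], "fingers": 0.8}
    - {"dp": [0, 0, -0.1], "delta_rot": [0, 0, 0], "fingers": 0.8}
    - {"dp": [0, 0, -0.2], "delta_rot": [0, 0, 0], "fingers": 0.8}
    - {"dp": [0, 0, -0.2], "delta_rot": [0, 0, 0], "fingers": 0.8}
    - {"dp": [0, 0, -0.2], "delta_rot": [0, 0, 0], "fingers": 0.8}

```text
clock: 9.6
position: [0.52, 0.1049, 0.2839]
ee_rot: [-0.0, 0.811, 0.585, -0.001]
contact_force: [0.9, -0.3, -0.1]
width: 0.0685
gripper_force: 0.0
```

```bash
python3 st.py;python3 - <<'E'
from m import *
from scipy.spatial.transform import Rotation as Ro
s=readout.get_state(); im,d=imaging.get_image("wrist"); cv2.imwrite("pics/w3.png",im[:,:,::-1])
im2,d2=imaging.get_image("side")
hsv=cv2.cvtColor(im2,cv2.COLOR_RGB2HSV); m=cv2.inRange(hsv,(100,120,40),(125,255,255))
v,u=np.where(m[262:300,262:355]); v+=262;u+=262
Z=np.array([deproj("side",a,c,d2[c,a])[2] for a,c in zip(u,v)]); print(np.median(Z),v.max())
E
```

```text
9.6 [0.52   0.1049 0.2839] theta 71.58 [ 0.9 -0.3 -0.1] [ 0.09  0.06 -0.04] 0.06845452773897415 0.0
0.0561485155873422 288
```

View pics/w3.png

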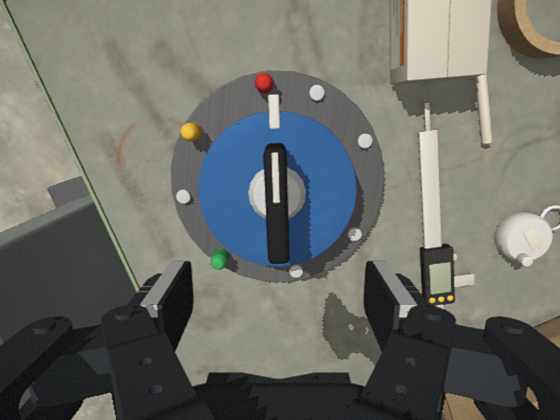

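The wrist view shows the pointer tip at (274,97), right beside the red stud (264,82), with the bar released. The disc may have risen slightly, so I'll check its height against the start.

```bash
python3 st.py; python3 - <<'E'
from m import *
def zs(n,D,b):
    return np.median([deproj(n,u,v,D[v,u])[2] for u,v in b])
px=[(u,v) for u in range(300,345,2) for v in range(278,285)]
for k in range(2):
  for n in("side",):
    im,d=imaging.get_image(n); z=np.load("pics/side0.npz"); z2=np.load("pics/side2.npz")
    print([zs(n,D,px).round(5) for D in (z["d"],z2["d"],d)])
    for I in(z["im"],z2["im"],im):
        m=cv2.inRange(cv2.cvtColor(I,cv2.COLOR_RGB2HSV),(100,120,40),(125,255,255))
        print([int(np.where(m[262:300,u])[0].max()+262) for u in range(305,345,4)])
E
```

```text
9.7 [0.5231 0.1052 0.2885] theta 71.59 [0.6 0.8 0.3] [ 0.03 -0.06  0.01] 0.06846342227139593 0.0
[np.float64(0.05483), np.float64(0.05464), np.float64(0.05544)]
[288, 289, 289, 289, 289, 288, 287, 285, 283, 280]
[288, 289, 289, 289, 289, 288, 287, 285, 283, 280]
[288, 288, 288, 288, 288, 287, 286, 285, 283, 280]
[np.float64(0.05483), np.float64(0.05464), np.float64(0.05541)]
[288, 289, 289, 289, 289, 288, 287, 285, 283, 280]
[288, 289, 289, 289, 289, 288, 287, 285, 283, 280]
[288, 288, 288, 288, 288, 287, 286, 285, 283, 280]
```

The disc sits about 0.8 mm high, which is inside the 3 mm limit. There's plenty of time, so I'll press it down gently with closed fingertips.

Request:
servo_tool:
  moves:
    - {"dp": [0, 0, 0], "delta_rot": [0, 0, 0], "fingers": 0}
    - {"dp": [0, 0, 0], "delta_rot": [0, 0, 0], "fingers": 0}
    - {"dp": [0, 0, 0], "delta_rot": [0, 0, 0], "fingers": 0}
    - {"dp": [0, 0, 0], "delta_rot": [0, 0, 0], "fingers": 0}
    - {"dp": [0, 0, 0], "delta_rot": [0, 0, 0], "fingers": 0}
  force: 30

```text
clock: 10.3
position: [0.5202, 0.1051, 0.2824]
ee_rot: [-0.0, 0.811, 0.585, -0.0]
contact_force: [0.5, 0.7, 0.1]
width: 0.0002
gripper_force: 0.0
```

Request:
servo_tool:
  moves:
    - {"dp": [0, 0, 0.2], "delta_rot": [0, 0, 0], "fingers": 0}
    - {"dp": [0, 0, 0.2], "delta_rot": [0, 0, 0], "fingers": 0}
    - {"dp": [0, 0, 0.09], "delta_rot": [0, 0, 0], "fingers": 0}
    - {"dp": [0, 0, 0.03], "delta_rot": [0, 0, 0], "fingers": 0}
    - {"dp": [0, 0, 0], "delta_rot": [0, 0, 0], "fingers": 0}

```text
clock: 10.8
position: [0.5203, 0.1051, 0.1792]
ee_rot: [-0.0, 0.811, 0.585, -0.0]
contact_force: [0.5, 0.1, 0.8]
width: -0.0001
gripper_force: 0.0
```

Request:
servo_tool:
  moves:
    - {"dp": [0, 0, 0.01], "delta_rot": [0, 0, 0], "fingers": 0}
    - {"dp": [0, 0, 0.01], "delta_rot": [0, 0, 0], "fingers": 0}
    - {"dp": [0, 0, 0.01], "delta_rot": [0, 0, 0], "fingers": 0}
    - {"dp": [0, 0, 0], "delta_rot": [0, 0, 0], "fingers": 0}

```text
clock: 11.2
position: [0.5219, 0.1052, 0.1782]
ee_rot: [0.002, 0.811, 0.585, 0.003]
contact_force: [-6.6, -0.8, 27.3]
width: 0.0001
gripper_force: 13.9
```

Firm at 27 N. I'll rise and check.

Request:
servo_tool:
  moves:
    - {"dp": [0, 0, -0.05], "delta_rot": [0, 0, 0], "fingers": 0}
    - {"dp": [0, 0, -0.2], "delta_rot": [0, 0, 0], "fingers": 0}
    - {"dp": [0, 0, -0.2], "delta_rot": [0, 0, 0], "fingers": 0}
    - {"dp": [0, 0, -0.1], "delta_rot": [0, 0, 0], "fingers": 0}
    - {"dp": [0, 0, 0], "delta_rot": [0, 0, 0], "fingers": 0}

```text
clock: 11.7
position: [0.5222, 0.1053, 0.2868]
ee_rot: [0.002, 0.811, 0.585, 0.004]
contact_force: [0.3, 0.2, 0.1]
width: -0.0002
gripper_force: 0.0
```

```bash
python3 st.py; python3 - <<'E'
from m import *
from scipy.spatial.transform import Rotation as Ro
px=[(u,v) for u in range(300,345,2) for v in range(278,285)]
_,D=imaging.get_image("side"); print(np.median([deproj("side",u,v,D[v,u])[2] for u,v in px]))
s=readout.get_state(); im,d=imaging.get_image("wrist"); q=s["ee_rot"]; R=Ro.from_quat(np.r_[q[1:],q[0]]).as_matrix()
c=imaging.calibration("wrist"); H=np.array(c["hand_eye"]);K=np.array(c["intrinsics"])
def pl(u,v,zz):
    r=R@H[:3,:3]@np.linalg.inv(K)@np.array([u,v,1.]); o=s["position"]+R@H[:3,3]; return o+r*(zz-o[2])/r[2]
r=[(a,p,pl(*p,.03)) for a,p in blobs("w",im,(0,150,70),(8,255,255),(220,40,310,140),30)]
w=[(a,p,pl(*p,.052)) for a,p in blobs("w",im,(0,0,150),(179,60,255),(258,70,295,150),30)]
print(r,w)
for a in r:
  for b in w: print("dist of pointer blob centre",np.hypot(*(a[2]-b[2])[:2]))
E
```

```text
11.7 [0.5222 0.1053 0.2868] theta 71.61 [0.3 0.2 0.1] [-0.06 -0.01  0.02] -0.00023812418190159772 0.0
0.054822934761860974
[(np.int32(278), array([261.,  84.]), array([0.53767304, 0.19215694, 0.03      ]))] [(np.int32(66), array([273. ,  70.5]), array([0.54994129, 0.19677475, 0.052     ])), (np.int32(351), array([270. , 112.5]), array([0.53776593, 0.16802708, 0.052     ]))]
dist of pointer blob centre 0.013108556646246865
dist of pointer blob centre 0.02413003246314686
```

The disc is home: its height is back to 0.0548, the same as at the start. The pointer tip is about 15 mm from the stud, so I'll hand in.

```bash
python3 -c "
from rig import manip
print(manip.sign_off())"
```

```text
the job is handed in; nothing more can be done
None
```

The index head is locked fully home in the notch at the red stud, with the pointer tip about 15 mm from the stud's centre, and the job was handed in at about 12 s of the 58 s allowed.

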